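# Blow off cover plates and unload the blast box

### The arm

A 6-joint arm with a two-finger parallel gripper is mounted at the origin on the work surface. World frame = base frame: x ahead of the robot, y to its left, z up, the work surface at z = 0. Lengths are in m, angles in rad, forces in N, time in s.
With the tool pointing down it reaches from about 0.425 to 0.95 m from the base axis. Payload 3.5 kg.
Tool frame: the origin (TCP) lies midway between the tips of the shut fingers; the grasp point (between the pads) lies 19 mm behind it; z points along the fingers, y is the line along which they close (so a half turn about z gives the same grasp; the last joint's range is limited). The gripper opens to 85 mm and grips with 20 to 120 N. Pads are 22 mm wide; open, the fingers measure 114 mm over their backs; the gripper's body (76 mm by 85 mm) begins 54 mm behind the grasp point. The pads swing forward as they close: fully open they stand 13 mm farther back than shut.
Start: joints at [-0.15, 0.286, 1.577, -0, 1.279, -0.15], TCP at [0.675, 0, 0.231] pointing down, gripper open.
Joint ranges: [-2.77, 2.77], [-0.9, 2.22], [0.21, 2.48], [-1.53, 4.67], [0.24, 2.81], [-2.84, 2.84]. Speed limits (rad/s): [2.79, 2.79, 3.14, 3.14, 3.14, 3.14].

### API

Orientations are given as a unit quaternion [x, y, z, w].
In Python, from plant import ctrl gives the robot as it stands.
- The arm moves only by the tool move_arm, never from a script. Its argument "plan" is a list of rows, each an object of numbers: "x", "y", "z": the shift along the tool's x, y, z in m; "yaw": the turn about the tool's z in rad; "fingers": the closure, from 0 (fully open) to 1 (shut). In form: [{"x": .., "y": .., "z": .., "yaw": .., "fingers": ..}, ...]. A call has 1 to 5 rows; each row is the pose to reach, as a shift and turn from the pose commanded when the call began, along the tool's axes at that moment; what a row does not reach only later rows make up. A row lasts 1/10 s, in which the tool goes at most 50 mm and 8.59 degrees, less where a joint would pass 70% of its speed; a pose out of reach is approached as far as the arm can. A call with a gripper value outside its range is refused whole. The fingers move at their own pace and stop on an object; "force" is the grip in N (left out, the last holds). Time passes only in rows, so rows that repeat a pose let the fingers close. It gives the time, the measured TCP pose, the force, the opening and the grip force at its end, in the units of the state.
- ctrl.get_state(): the state, without advancing time (a new reading comes with each control period).
- ctrl.read_camera(name): name is "scene" or "side" or "wrist"; returns the picture (420x560x3 uint8, red, green, blue); there is no depth.
- ctrl.camera_model(name): a dict with "intrinsics" (3x3 intrinsics, pixels), "cam_to_world" (4x4, takes a point from camera to world coordinates); the wrist camera has in their place "tool_from_camera" (4x4, takes a point from camera to tool coordinates, whose origin is the TCP and whose axes are the flange's). Camera axes: x right, y up, looking along -z (the intrinsics and any distortion apply to the point x, -y, -z); pixel columns grow to the right and rows downward; lengths in m; the calibration is good to about 2 mm. A picture is of the moment at which its call begins: read the wrist's pose just before it. camera_model takes no time and is no camera call.
- ctrl.sign_off(): hands the job in; it is judged then, once.
The state is a dict: "time": time; "qpos": joint angles; "dq": joint speeds; "joint_efforts": joint torques, N m; "eef_pos": TCP position; "tcp_rot": TCP orientation; "contact_force": force on the tool from outside, world axes, zero at the start; "wrist_torque": the same for the moment, N m; "opening": opening from 0.0 (shut) to 1.0 (fully open); "finger_force": force on a finger pad.
Only numpy, scipy, OpenCV 4.12 (cv2) and the standard library are available. Lean on these libraries where they do the work, as an engineer would, in place of code of your own. Each camera call takes 0.05 s, during which the arm holds its last target. There are 200 camera calls.

### The job

Push the guard of the blue air-blast box fully shut, then pump the red hand lever four full strokes (all the way down to its stop and all the way back up each time) to blow the plates clean. After that slide the guard open as far as it goes, draw every cover plate up out of its slot and lay them all flat on the floor of the yellow tray, side by side and not overlapping, and finally slide the guard fully shut again.

Things in the scene. Friction and masses are not known exactly. Their poses are not given: they have to be found in the camera images.
- blastbox: fixed blue open-topped box 218 (x) by 75 (y), rim 118 above the table; inside 206 by 63, floor 12 up. Origin under its centre, z up. Four upright slots at x = -63, -21, 21, 63, each 11 wide, between white ribs on the two long walls (7.5 deep, tops 82 up). Rails along y at x = -107 and 107, tops 128 up, from y = -45 to 145, carry the guard
- guard (a joint): how far the clear guard plate with orange edges has been slid from shut (0) along the box's +y axis, m; 0.095 is its open stop. It stays where it is left (about 1.5 N friction). The guard is 204 (x) by 75 (y) by 5, its top face 124.5 above the table; shut, it covers the whole box
- guard_handle (a point): middle of the top face of the orange fin handle on the guard; the fin is 60 long (box x), 14 thick (box y) and 30 high, its top 154.5 above the table, standing on the middle of the guard. Axes as the box's
- pump: fixed hand pump: green base 130 by 90 with a steel cylinder and two green cheeks 124 high. Origin on the table; the base reaches from x = -10 to x = 120. The lever's pivot axis lies along y at x = 55, z = 112; the lever reaches out to -x
- lever (a joint): angle of the lever in rad: 0 is all the way up (where its spring returns it), 0.70 is its lower stop; grows as the lever is pressed down. About 5 N on the grip at the top, 9 N at the bottom
- lever_grip (a point): middle of the top face of the red flat grip pad at the lever's end, 165 from the pivot; the pad is 80 long (along the lever), 34 wide, 16 thick. At 0 the lever slopes up by 0.50 rad from the pivot towards the grip, at 0.70 it slopes down by 0.20 rad
- tray: loose shallow yellow tray, 250 (x) by 170 (y), walls 5 thick and 18 high, floor 5 thick, inside 240 by 160; 1.5 kg. Origin under its centre, z up. Stands left or right of the box, the pump on the other side
- plate1: aluminium cover plate with four dark bolt holes and a copper disc in the middle, 8 thick (its x axis), 58 wide (its y axis), 96 high (its z axis); origin at its middle. At the start it stands upright in a slot of the blast box, its x axis along the box's x axis, top edge 108 above the table. None when absent
- plate2: aluminium cover plate with four dark bolt holes and a copper disc in the middle, 8 thick (its x axis), 58 wide (its y axis), 96 high (its z axis); origin at its middle. At the start it stands upright in a slot of the blast box, its x axis along the box's x axis, top edge 108 above the table. None when absent
- plate3: aluminium cover plate with four dark bolt holes and a copper disc in the middle, 8 thick (its x axis), 58 wide (its y axis), 96 high (its z axis); origin at its middle. At the start it stands upright in a slot of the blast box, its x axis along the box's x axis, top edge 108 above the table. None when absent
- plate4: aluminium cover plate with four dark bolt holes and a copper disc in the middle, 8 thick (its x axis), 58 wide (its y axis), 96 high (its z axis); origin at its middle. At the start it stands upright in a slot of the blast box, its x axis along the box's x axis, top edge 108 above the table. None when absent

How it is judged:
By the outcome, as a careful person would: the job done as asked, in the order asked, and still so for the second after the job is handed in, with the robot touching nothing.
Of plate1, plate2, plate3, plate4 only 2 to 4 are there at a start; the rules pass over those that are not, and their reading is None.
At some moment in a run one of tray may be knocked a few centimetres aside while the robot is not near it.
Once in a run the grip may slacken for a moment while it holds something.
It also fails if it takes over 210 s, if anything falls off the work surface, if the arm or the gripper's body presses on something with over 40 N, if the wrist force passes 120 N, or if a joint passes its speed limit or range.

## Working session

There is one attempt and no reset: what is moved stays moved. The work goes in short steps, Python scripts to look and compute and a tool call to move; the robot and the scene stay as the last step left them, time stands still between calls to the robot, and variables do not carry over. Pictures are saved under pics/ and viewed, at most 14 in all, crops included, and the job is handed in when it is done.

Besides the shell and the picture viewer there is one more tool, called in YAML: its name, and indented under it one key for each argument. move_arm: Moves the arm, as the interface text tells. Its arguments: {"type":"object","properties":{"plan":{"type":"array"},"force":{"type":"number"}},"required":["plan"]}

```bash
ls; mkdir -p pics; python3 - <<'E'
from plant import ctrl
import cv2,numpy as np
ims=[]
for n in ("scene","side"):
    im=ctrl.read_camera(n); cv2.imwrite(f"pics/{n}0.png",im[:,:,::-1]); 
    m=ctrl.camera_model(n); print(n,m)
im=ctrl.read_camera("wrist"); cv2.imwrite("pics/wrist0.png",im[:,:,::-1]); print(ctrl.camera_model("wrist"))
print(ctrl.get_state())
E
```

```text
pics
scene {'intrinsics': array([[472.16449088,   0.        , 286.29026114],
       [  0.        , 472.16449088, 204.12861257],
       [  0.        ,   0.        ,   1.        ]]), 'cam_to_world': array([[ 0.57670305, -0.69662967,  0.42675601,  0.95596483],
       [ 0.81687788,  0.49884212, -0.28959812, -0.29027766],
       [-0.01114123,  0.51561966,  0.85674514,  1.02334103],
       [ 0.        ,  0.        ,  0.        ,  1.        ]])}
side {'intrinsics': array([[443.64483874,   0.        , 272.96053216],
       [  0.        , 443.64483874, 210.78926192],
       [  0.        ,   0.        ,   1.        ]]), 'cam_to_world': array([[ 6.95757089e-01,  5.63472290e-01, -4.45444779e-01,
         6.25064296e-03],
       [-7.18276776e-01,  5.46443457e-01, -4.30671594e-01,
        -5.04551582e-01],
       [ 7.38875397e-04,  6.19595454e-01,  7.84920969e-01,
         1.01346699e+00],
       [ 0.00000000e+00,  0.00000000e+00,  0.00000000e+00,
         1.00000000e+00]])}
{'intrinsics': array([[324.09536711,   0.        , 277.96460577],
       [  0.        , 324.09536711, 210.13690296],
       
[... 417 characters left out ...]
0.15, 'qpos': array([-1.50004610e-01,  2.87019956e-01,  1.57785422e+00,  1.06405912e-05,
        1.27862542e+00, -1.49994301e-01]), 'dq': array([ 0.00057994, -0.00093017, -0.00408719,  0.0007542 , -0.00076325,
        0.00015723]), 'joint_efforts': array([ 7.91554030e-04, -4.06602967e+01, -2.93140125e+01, -8.94972595e-05,
        3.96185191e-03, -2.97825103e-06]), 'eef_pos': array([6.74477522e-01, 1.08017819e-04, 2.30219098e-01]), 'tcp_rot': array([ 7.07111191e-01,  7.07101728e-01, -5.61785741e-04, -7.70411880e-04]), 'contact_force': array([0.58127482, 0.86437688, 0.68210504]), 'wrist_torque': array([-0.0352102 ,  0.0373311 , -0.02985024]), 'finger_force': 0.0, 'opening': 0.9971548644241878}
```

View pics/scene0.png

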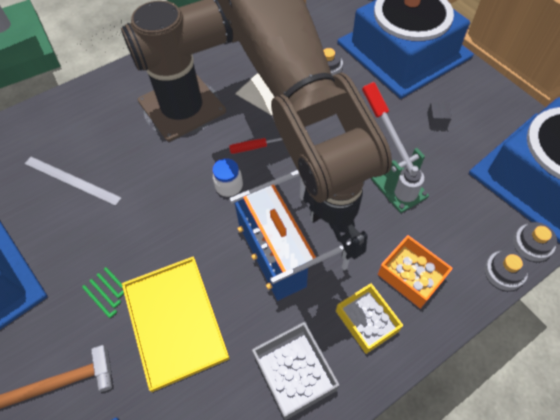

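View pics/side0.png

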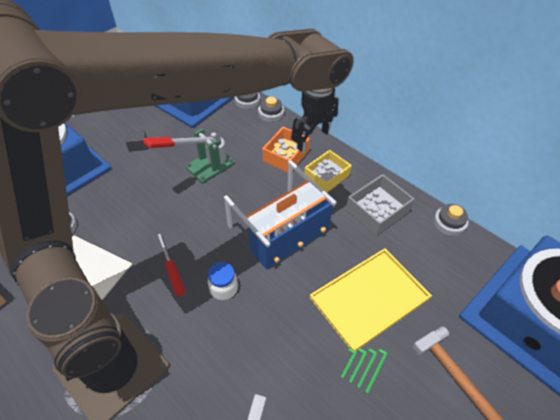

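```bash
cat > h.py <<'E'
import numpy as np, cv2
from plant import ctrl
from scipy.spatial.transform import Rotation as R
def cam(n,state=None):
    m=ctrl.camera_model(n); K=np.array(m["intrinsics"])
    if n=="wrist":
        s=state or ctrl.get_state(); T=np.eye(4); T[:3,:3]=R.from_quat(s["tcp_rot"]).as_matrix(); T[:3,3]=s["eef_pos"]
        return K,T@m["tool_from_camera"]
    return K,np.array(m["cam_to_world"])
def proj(C,P):
    K,T=C; p=(np.atleast_2d(P)-T[:3,3])@T[:3,:3]; p=p*[1,-1,-1]; q=p@K.T; return q[:,:2]/q[:,2:]
def ray(C,uv):
    K,T=C; uv=np.atleast_2d(uv).astype(float); d=np.c_[uv,np.ones(len(uv))]@np.linalg.inv(K).T
    return T[:3,3],(d*[1,-1,-1])@T[:3,:3].T
def onz(C,uv,z):
    o,d=ray(C,uv); return o+d*((z-o[2])/d[:,2])[:,None]
def tri(C1,a,C2,b):
    o1,d1=ray(C1,a);o2,d2=ray(C2,b);d1=d1[0];d2=d2[0]
    A=np.c_[d1,-d2]; t=np.linalg.lstsq(A,o2-o1,rcond=None)[0]; p,q=o1+t[0]*d1,o2+t[1]*d2
    return (p+q)/2,np.linalg.norm(p-q)
def hsv(im): return cv2.cvtColor(im,cv2.COLOR_RGB2HSV)
def mask(im,lo,hi): return cv2.inRange(hsv(im),np.array(lo),np.array(hi))
def blobs(m,amin=20):
    n,l,s,c=cv2.connectedComponentsWithStats(m); o=[]
    for i in range(1,n):
        if s[i,4]>=amin:
            r=cv2.minAreaRect(cv2.findContours((l==i).astype(np.uint8),0,2)[0][0]); o.append((int(s[i,4]),c[i].round(1),cv2.boxPoints(r).round(1).tolist()))
    return sorted(o,key=lambda t:-t[0])
def load(p): return cv2.imread(p)[:,:,::-1].copy()
E
python3 - <<'E'
from h import *
for n in("scene","side"):
    im=load(f"pics/{n}0.png"); C=cam(n)
    print(n,"yellow")
    for b in blobs(mask(im,(25,150,120),(33,255,255)),1000)[:2]: print(b, onz(C,b[2],.018).round(3).tolist())
    print("red")
    for b in blobs(cv2.bitwise_or(mask(im,(0,180,90),(4,255,255)),mask(im,(175,180,90),(180,255,255))),40)[:4]: print(b, onz(C,[b[1]],.2).round(3))
    print("orange")
    for b in blobs(mask(im,(5,150,90),(16,255,255)),15)[:10]: print(b[0],b[1],b[2], onz(C,[b[1]],.1545).round(3))
    print("green")
    for b in blobs(mask(im,(60,60,30),(90,255,255)),60)[:6]: print(b[0],b[1], onz(C,[b[1]],.0).round(3))
a=load("pics/scene0.png")[150:310,170:430]; b=load("pics/side0.png")[115:275,130:350]
a=cv2.resize(a,None,fx=3,fy=3,interpolation=2)[:,:,::-1]
b=cv2.resize(b,None,fx=3,fy=3,interpolation=2)[:,:,::-1]
cv2.imwrite("pics/ca.png",a);cv2.imwrite("pics/cb.png",b)
E
```

```text
scene yellow
(8501, array([173.6, 323.6]), [[112.9000015258789, 284.6000061035156], [193.10000610351562, 256.5], [229.89999389648438, 361.3999938964844], [149.60000610351562, 389.5]]) [[0.4, -0.392, 0.018], [0.445, -0.21, 0.018], [0.698, -0.265, 0.018], [0.651, -0.426, 0.018]]
red
(414, array([374.9,  98.9]), [[361.70001220703125, 87.69999694824219], [373.29998779296875, 81.69999694824219], [388.29998779296875, 110.30000305175781], [376.70001220703125, 116.4000015258789]]) [[0.432 0.323 0.2  ]]
(273, array([247.4, 145.4]), [[229.39999389648438, 145.10000610351562], [263.8999938964844, 137.8000030517578], [265.5, 145.60000610351562], [231.0, 152.8000030517578]]) [[0.373 0.005 0.2  ]]
orange
1448 [412.2 270.4] [[374.79998779296875, 272.0], [407.1000061035156, 231.6999969482422], [452.79998779296875, 268.20001220703125], [420.5, 308.6000061035156]] [[0.793 0.117 0.154]]
198 [294.  221.9] [[271.8999938964844, 185.60000610351562], [274.1000061035156, 184.39999389648438], [314.8999938964844, 255.89999389648438], [312.79998779296875, 257.1000061035156]] [[ 0.568 -0.009  0.154]]
161 [277.6 2
[... 2313 characters left out ...]
422], [263.79998779296875, 235.3000030517578]] [[ 0.516 -0.08   0.154]]
54 [267.9 203.8] [[246.6999969482422, 215.39999389648438], [289.6000061035156, 190.39999389648438], [290.20001220703125, 191.39999389648438], [247.3000030517578, 216.39999389648438]] [[ 0.501 -0.009  0.154]]
18 [299.  185.7] [[291.6000061035156, 189.3000030517578], [306.8999938964844, 180.8000030517578], [307.3999938964844, 181.6999969482422], [292.1000061035156, 190.1999969482422]] [[ 0.6   -0.024  0.154]]
green
903 [207.6 163.1] [[0.575 0.335 0.   ]]
244 [376.2 370. ] [[ 0.414 -0.437  0.   ]]
209 [367.3 366.8] [[ 0.406 -0.418  0.   ]]
180 [358.  364.7] [[ 0.395 -0.4    0.   ]]
145 [348.4 363. ] [[ 0.383 -0.382  0.   ]]
```

View pics/ca.png

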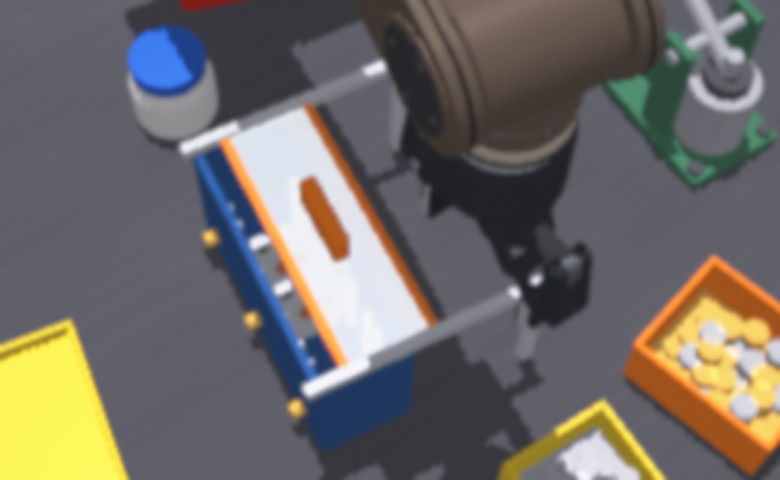

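View pics/cb.png

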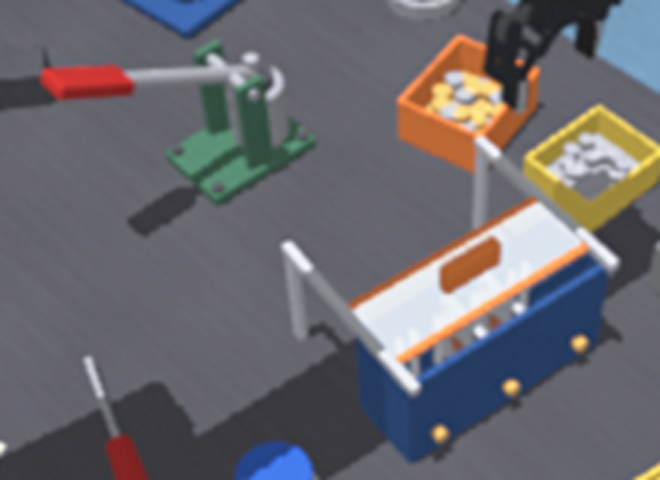

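```bash
python3 - <<'E'
from h import *
S=cam("scene");D=cam("side")
print("rails scene",onz(S,[(232,200),(273,280)],.126).round(3).tolist())
print("rails side",onz(D,[(130+413/3,115+387/3),(130+612/3,115+267/3)],.126).round(3).tolist())
print("front edge",onz(S,[(244.5,196.7),(282,270.4)],.122).round(3).tolist(),onz(D,[(263.3,234.5),(324.3,197.4)],.122).round(3).tolist())
print("back edge",onz(S,[(273,185),(313.8,256.5)],.122).round(3).tolist())
print("fin",tri(S,(277.6,222.4),D,(286.3,202.9)), onz(S,[(272,210.5),(283.5,234.5)],.145).round(3).tolist(),onz(S,[(277.6,222.4)],.14),onz(D,[(286.3,202.9)],.14))
print("grip",tri(S,(374.9,98.9),D,(158.2,141.9)))
# pump base corners side/ scene
print("pump base scene",onz(S,[(170+695/3,150+185/3),(170+775/3,150+145/3),(170+605/3,150+80/3)],.0).round(3).tolist())
print("pump base side",onz(D,[(130+218/3,115+200/3),(130+315/3,115+137/3),(130+167/3,115+155/3)],.0).round(3).tolist())
# tray in both with contour corners
for n,C in(("scene",S),("side",D)):
    im=load(f"pics/{n}0.png"); m=mask(im,(22,120,100),(34,255,255)); 
    c=max(cv2.findContours(m,0,2)[0],key=cv2.contourArea); a=cv2.approxPolyDP(cv2.convexHull(c),4,True)[:,0]
    print(n,a.tolist(),onz(C,a,.018).round(3).tolist())
E
```

```text
rails scene [[0.43, -0.079, 0.126], [0.64, -0.112, 0.126]]
rails side [[0.428, -0.079, 0.126], [0.636, -0.115, 0.126]]
front edge [[0.436, -0.051, 0.122], [0.632, -0.084, 0.122]] [[0.442, -0.05, 0.122], [0.638, -0.081, 0.122]]
back edge [[0.448, 0.019, 0.122], [0.645, -0.012, 0.122]]
fin (array([ 0.54295465, -0.03312403,  0.14159081]), np.float64(0.0007161073000592427)) [[0.514, -0.028, 0.145], [0.576, -0.041, 0.145]] [[ 0.54234552 -0.03302371  0.14      ]] [[ 0.54393884 -0.03186775  0.14      ]]
grip (array([0.42650932, 0.32942384, 0.19291367]), np.float64(0.001962107223761173))
pump base scene [[0.632, 0.277, 0.0], [0.642, 0.359, 0.0], [0.508, 0.286, 0.0]]
pump base side [[0.513, 0.286, 0.0], [0.644, 0.281, 0.0], [0.517, 0.373, 0.0]]
scene [[193, 257], [228, 359], [151, 391], [122, 283]] [[0.446, -0.211, 0.018], [0.692, -0.266, 0.018], [0.655, -0.425, 0.018], [0.409, -0.374, 0.018]]
side [[386, 249], [430, 296], [353, 350], [310, 295]] [[0.688, -0.266, 0.018], [0.649, -0.426, 0.018], [0.407, -0.373, 0.018], [0.444, -0.21, 0.018]]
```

move_arm:
  plan:
    - {"x": -0.01,"y": -0.03,"yaw": -0.14,"fingers": 0.3}
    - {"x": -0.02,"y": -0.06,"yaw": -0.28,"fingers": 0.4}
    - {"x": -0.03,"y": -0.1,"yaw": -0.42,"fingers": 0.4}
    - {"x": -0.032,"y": -0.131,"yaw": -0.56,"fingers": 0.4}
    - {"x": -0.032,"y": -0.131,"yaw": -0.7,"fingers": 0.4}

```text
validation failed for argument at $.pl...
```

move_arm:
  plan:
    - {"yaw": -0.14}
    - {"yaw": -0.28}
    - {"yaw": -0.42}
    - {"yaw": -0.56}
    - {"yaw": -0.708}

```text
validation failed for argument at $.pl...
```

move_arm:
  plan:
    - {"x": -0.01,"y": -0.03,"z": 0,"yaw": -0.14,"fingers": 0.3}
    - {"x": -0.02,"y": -0.06,"z": 0,"yaw": -0.28,"fingers": 0.4}
    - {"x": -0.03,"y": -0.1,"z": 0,"yaw": -0.42,"fingers": 0.4}
    - {"x": -0.032,"y": -0.131,"z": 0,"yaw": -0.56,"fingers": 0.4}
    - {"x": -0.032,"y": -0.131,"z": 0,"yaw": -0.7,"fingers": 0.4}

```text
time: 0.65
eef_pos: [0.5404, -0.0318, 0.2301]
tcp_rot: [0.42, 0.908, -0.0, -0.002]
contact_force: [1.3, 0.0, -0.2]
opening: 0.602
finger_force: 0.0
```

move_arm:
  plan:
    - {"x": 0,"y": 0,"z": 0,"yaw": -0.14,"fingers": 0.4}
    - {"x": 0,"y": 0,"z": 0,"yaw": -0.28,"fingers": 0.4}
    - {"x": 0,"y": 0,"z": 0,"yaw": -0.42,"fingers": 0.4}
    - {"x": 0,"y": 0,"z": 0,"yaw": -0.56,"fingers": 0.4}
    - {"x": 0,"y": 0,"z": 0,"yaw": -0.708,"fingers": 0.4}

```text
time: 1.15
eef_pos: [0.5437, -0.0319, 0.2309]
tcp_rot: [0.078, 0.997, 0.0, -0.0]
contact_force: [-0.1, -0.4, 0.6]
opening: 0.6
finger_force: 0.0
```

move_arm:
  plan:
    - {"x": 0,"y": 0,"z": 0.03,"yaw": 0,"fingers": 0.4}
    - {"x": 0,"y": 0,"z": 0.06,"yaw": 0,"fingers": 0.4}
    - {"x": 0,"y": 0,"z": 0.085,"yaw": 0,"fingers": 0.4}
    - {"x": 0,"y": 0,"z": 0.1,"yaw": 0,"fingers": 0.4}
    - {"x": 0,"y": 0,"z": 0.1,"yaw": 0,"fingers": 0.8}
  force: 40

```text
time: 1.65
eef_pos: [0.5421, -0.0315, 0.1285]
tcp_rot: [0.081, 0.997, 0.0, -0.003]
contact_force: [0.4, -0.2, -0.0]
opening: 0.443
finger_force: 0.0
```

move_arm:
  plan:
    - {"x": 0,"y": 0,"z": 0,"yaw": 0,"fingers": 1}
    - {"x": 0,"y": 0,"z": 0,"yaw": 0,"fingers": 1}
    - {"x": 0,"y": 0,"z": 0,"yaw": 0,"fingers": 1}
    - {"x": 0,"y": 0,"z": 0,"yaw": 0,"fingers": 1}
    - {"x": 0,"y": 0,"z": 0,"yaw": 0,"fingers": 1}

```text
time: 2.15
eef_pos: [0.545, -0.0323, 0.133]
tcp_rot: [0.081, 0.997, -0.0, 0.001]
contact_force: [1.3, -1.3, 4.1]
opening: 0.157
finger_force: 41.7
```

move_arm:
  plan:
    - {"x": 0,"y": -0.004,"z": -0.001,"yaw": 0,"fingers": 1}
    - {"x": 0,"y": -0.01,"z": -0.001,"yaw": 0,"fingers": 1}
    - {"x": 0,"y": -0.015,"z": -0.001,"yaw": 0,"fingers": 1}
    - {"x": 0,"y": -0.018,"z": -0.001,"yaw": 0,"fingers": 1}
    - {"x": 0,"y": -0.02,"z": -0.001,"yaw": 0,"fingers": 1}

```text
time: 2.65
eef_pos: [0.5418, -0.0525, 0.133]
tcp_rot: [0.082, 0.997, -0.0, 0.002]
contact_force: [5.5, 1.0, 1.2]
opening: 0.156
finger_force: 41.3
```

move_arm:
  plan:
    - {"x": 0,"y": -0.001,"z": 0,"yaw": 0,"fingers": 1}
    - {"x": 0,"y": -0.002,"z": 0,"yaw": 0,"fingers": 1}
    - {"x": 0,"y": -0.003,"z": 0,"yaw": 0,"fingers": 1}
    - {"x": 0,"y": -0.004,"z": 0,"yaw": 0,"fingers": 1}
    - {"x": 0,"y": -0.005,"z": 0,"yaw": 0,"fingers": 1}

```text
time: 3.15
eef_pos: [0.5415, -0.0542, 0.133]
tcp_rot: [0.082, 0.997, 0.003, 0.002]
contact_force: [8.9, 12.2, 1.6]
opening: 0.155
finger_force: 41.7
```

move_arm:
  plan:
    - {"x": 0,"y": 0.003,"z": 0,"yaw": 0,"fingers": 0.6}
    - {"x": 0,"y": 0.003,"z": 0,"yaw": 0,"fingers": 0.5}
    - {"x": 0,"y": 0.003,"z": -0.04,"yaw": 0,"fingers": 0.5}
    - {"x": 0,"y": 0.003,"z": -0.09,"yaw": 0,"fingers": 0.8}
    - {"x": 0.01,"y": 0.01,"z": -0.135,"yaw": 0,"fingers": 1}

```text
time: 3.65
eef_pos: [0.5309, -0.0462, 0.2682]
tcp_rot: [0.082, 0.997, -0.0, -0.002]
contact_force: [0.2, 0.5, 0.1]
opening: 0.169
finger_force: 0.0
```

move_arm:
  plan:
    - {"x": 0.015,"y": 0.04,"z": 0,"yaw": 0,"fingers": 1}
    - {"x": 0.03,"y": 0.08,"z": 0,"yaw": 0,"fingers": 1}
    - {"x": 0.045,"y": 0.12,"z": 0,"yaw": 0,"fingers": 1}
    - {"x": 0.06,"y": 0.16,"z": 0,"yaw": 0,"fingers": 1}
    - {"x": 0.08,"y": 0.2,"z": 0,"yaw": 0,"fingers": 1}

```text
time: 4.15
eef_pos: [0.484, 0.1657, 0.2666]
tcp_rot: [0.082, 0.997, -0.001, -0.001]
contact_force: [0.9, 0.5, 0.2]
opening: -0.004
finger_force: 0.0
```

move_arm:
  plan:
    - {"x": 0.02,"y": 0.04,"z": 0,"yaw": 0,"fingers": 1}
    - {"x": 0.04,"y": 0.08,"z": 0,"yaw": 0,"fingers": 1}
    - {"x": 0.06,"y": 0.12,"z": 0,"yaw": 0,"fingers": 1}
    - {"x": 0.077,"y": 0.155,"z": 0,"yaw": 0,"fingers": 1}
    - {"x": 0.077,"y": 0.155,"z": 0,"yaw": 0,"fingers": 1}

```text
time: 4.65
eef_pos: [0.4321, 0.3331, 0.2664]
tcp_rot: [0.079, 0.997, -0.001, -0.001]
contact_force: [0.4, -0.2, -0.8]
opening: 0.001
finger_force: 0.0
```

```bash
python3 - <<'E'
from h import *
s=ctrl.get_state(); im=ctrl.read_camera("wrist"); C=cam("wrist",s)
S=cam("scene"); a=ctrl.read_camera("scene")
print(s["eef_pos"])
m=lambda i:cv2.bitwise_or(mask(i,(0,170,60),(5,255,255)),mask(i,(174,170,60),(180,255,255)))
for b in blobs(m(im),100)[:3]: print(b, onz(C,b[2],.2).round(3).tolist())
for b in blobs(m(a),100)[:3]: print(b, onz(S,b[2],.2).round(3).tolist())
z=np.hstack([im,a]);cv2.imwrite("pics/p1.png",cv2.resize(im,(400,300))[:,:,::-1])
E
```

```text
[0.43208119 0.33306609 0.26636386]
(3252, array([268.1, 217.6]), [[239.0, 175.60000610351562], [288.79998779296875, 169.39999389648438], [299.29998779296875, 253.1999969482422], [249.39999389648438, 259.3999938964844]]) [[0.393, 0.315, 0.2], [0.394, 0.348, 0.2], [0.455, 0.347, 0.2], [0.454, 0.311, 0.2]]
(1232, array([34.7, 41.8]), [[-3.700000047683716, 45.29999923706055], [1.2999999523162842, 22.700000762939453], [70.0, 38.0], [65.0, 60.599998474121094]]) [[0.294, 0.191, 0.2], [0.284, 0.199, 0.2], [0.298, 0.235, 0.2], [0.309, 0.228, 0.2]]
(417, array([374.8,  98.8]), [[361.79998779296875, 87.5999984741211], [373.79998779296875, 81.5999984741211], [388.20001220703125, 110.4000015258789], [376.20001220703125, 116.4000015258789]]) [[0.386, 0.321, 0.2], [0.387, 0.358, 0.2], [0.477, 0.324, 0.2], [0.474, 0.29, 0.2]]
(311, array([246.9, 145.3]), [[229.0, 144.0], [263.79998779296875, 137.0], [265.6000061035156, 146.10000610351562], [230.8000030517578, 153.0]]) [[0.346, -0.025, 0.2], [0.374, 0.048, 0.2], [0.398, 0.037, 0.2], [0.369, -0.035, 0.2]]
```

View pics/p1.png

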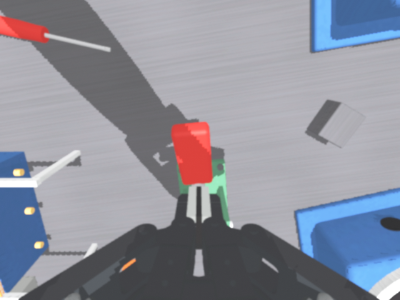

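move_arm:
  plan:
    - {"x": 0.004,"y": -0.002,"z": 0.03,"yaw": 0,"fingers": 1}
    - {"x": 0.004,"y": -0.002,"z": 0.06,"yaw": 0,"fingers": 1}
    - {"x": 0.008,"y": -0.002,"z": 0.09,"yaw": 0,"fingers": 1}
    - {"x": 0.013,"y": -0.002,"z": 0.12,"yaw": 0,"fingers": 1}
    - {"x": 0.017,"y": -0.002,"z": 0.15,"yaw": 0,"fingers": 1}

```text
time: 5.25
eef_pos: [0.418, 0.3295, 0.1175]
tcp_rot: [0.082, 0.997, -0.001, 0.0]
contact_force: [2.4, -3.1, 6.0]
opening: -0.005
finger_force: 3.6
```

move_arm:
  plan:
    - {"x": 0,"y": 0,"z": 0.015,"yaw": 0,"fingers": 1}
    - {"x": 0,"y": 0,"z": 0.02,"yaw": 0,"fingers": 1}
    - {"x": 0,"y": 0,"z": 0.025,"yaw": 0,"fingers": 1}
    - {"x": 0,"y": 0,"z": 0.03,"yaw": 0,"fingers": 1}
    - {"x": 0,"y": 0,"z": 0.03,"yaw": 0,"fingers": 1}

```text
time: 5.75
eef_pos: [0.4189, 0.3295, 0.09]
tcp_rot: [0.082, 0.997, -0.002, 0.0]
contact_force: [-2.6, -5.9, 10.7]
opening: 0.001
finger_force: 5.3
```

move_arm:
  plan:
    - {"x": 0,"y": 0,"z": 0.003,"yaw": 0,"fingers": 1}
    - {"x": 0,"y": 0,"z": 0.006,"yaw": 0,"fingers": 1}
    - {"x": 0,"y": 0,"z": 0.008,"yaw": 0,"fingers": 1}
    - {"x": 0,"y": 0,"z": 0.008,"yaw": 0,"fingers": 1}

```text
time: 6.15
eef_pos: [0.4193, 0.3297, 0.0884]
tcp_rot: [0.081, 0.997, -0.003, -0.001]
contact_force: [-15.9, -13.7, 42.2]
opening: 0.002
finger_force: 22.4
```

```bash
python3 - <<'E'
from h import *
im=ctrl.read_camera("side")
cv2.imwrite("pics/p2.png",cv2.resize(im[90:230,100:280],None,fx=3,fy=3)[:,:,::-1])
E
```

```text
(no output)
```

View pics/p2.png

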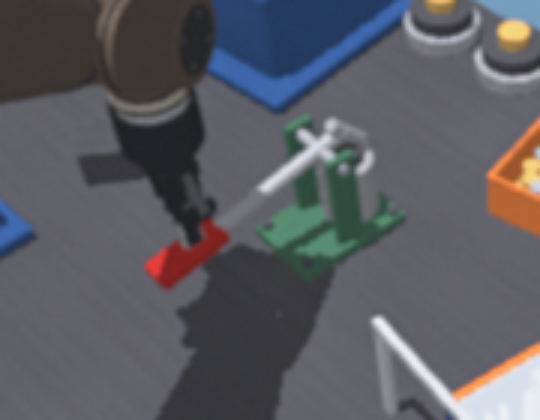

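move_arm:
  plan:
    - {"x": -0.006,"y": 0,"z": -0.04,"yaw": 0,"fingers": 1}
    - {"x": -0.012,"y": 0,"z": -0.08,"yaw": 0,"fingers": 1}
    - {"x": -0.015,"y": 0,"z": -0.12,"yaw": 0,"fingers": 1}
    - {"x": -0.015,"y": 0,"z": -0.15,"yaw": 0,"fingers": 1}
    - {"x": -0.015,"y": 0,"z": -0.16,"yaw": 0,"fingers": 1}

```text
time: 6.7
eef_pos: [0.4341, 0.3287, 0.244]
tcp_rot: [0.082, 0.997, 0.002, 0.003]
contact_force: [1.0, -0.4, -0.1]
opening: -0.002
finger_force: 0.0
```

move_arm:
  plan:
    - {"x": 0,"y": 0,"z": 0,"yaw": 0,"fingers": 1}
    - {"x": 0,"y": 0,"z": 0,"yaw": 0,"fingers": 1}
    - {"x": 0,"y": 0,"z": 0,"yaw": 0,"fingers": 1}
    - {"x": 0,"y": 0,"z": 0.03,"yaw": 0,"fingers": 1}
    - {"x": 0.002,"y": 0,"z": 0.06,"yaw": 0,"fingers": 1}

```text
time: 7.2
eef_pos: [0.4302, 0.3294, 0.1786]
tcp_rot: [0.081, 0.997, 0.0, 0.0]
contact_force: [-2.0, -0.8, 5.9]
opening: 0.002
finger_force: 2.4
```

```bash
python3 - <<'E'
from h import *
im=ctrl.read_camera("side")
m=cv2.bitwise_or(mask(im,(0,180,90),(4,255,255)),mask(im,(175,180,90),(180,255,255)))
print(blobs(m,60), ctrl.get_state()["eef_pos"])
E
```

```text
[(290, array([174.8, 278. ]), [[164.1999969482422, 263.1000061035156], [172.8000030517578, 259.79998779296875], [184.89999389648438, 292.20001220703125], [176.3000030517578, 295.3999938964844]]), (193, array([156.3, 149.7]), [[142.60000610351562, 146.3000030517578], [170.6999969482422, 143.5], [171.60000610351562, 152.8000030517578], [143.60000610351562, 155.60000610351562]])] [0.4268539  0.32790687 0.17201182]
```

move_arm:
  plan:
    - {"x": 0.005,"y": 0,"z": 0.03,"yaw": 0,"fingers": 1}
    - {"x": 0.01,"y": 0,"z": 0.06,"yaw": 0,"fingers": 1}
    - {"x": 0.013,"y": 0,"z": 0.085,"yaw": 0,"fingers": 1}
    - {"x": 0.013,"y": 0,"z": 0.1,"yaw": 0,"fingers": 1}
    - {"x": 0.013,"y": 0,"z": 0.1,"yaw": 0,"fingers": 1}

```text
time: 7.75
eef_pos: [0.4191, 0.3319, 0.0882]
tcp_rot: [0.08, 0.997, -0.002, -0.001]
contact_force: [-16.4, -11.3, 44.0]
opening: -0.001
finger_force: 23.3
```

move_arm:
  plan:
    - {"x": 0,"y": 0,"z": 0,"yaw": 0,"fingers": 1}
    - {"x": 0,"y": 0,"z": 0,"yaw": 0,"fingers": 1}

```text
time: 7.95
eef_pos: [0.4191, 0.3319, 0.0882]
tcp_rot: [0.08, 0.997, -0.001, 0.0]
contact_force: [-14.5, -10.9, 44.4]
opening: -0.003
finger_force: 23.1
```

move_arm:
  plan:
    - {"x": -0.006,"y": 0,"z": -0.04,"yaw": 0,"fingers": 1}
    - {"x": -0.012,"y": 0,"z": -0.08,"yaw": 0,"fingers": 1}
    - {"x": -0.015,"y": 0,"z": -0.12,"yaw": 0,"fingers": 1}
    - {"x": -0.015,"y": 0,"z": -0.15,"yaw": 0,"fingers": 1}
    - {"x": -0.015,"y": 0,"z": -0.16,"yaw": 0,"fingers": 1}

```text
time: 8.45
eef_pos: [0.4332, 0.3295, 0.2427]
tcp_rot: [0.081, 0.997, 0.001, 0.002]
contact_force: [0.5, -0.4, 0.4]
opening: 0.002
finger_force: 0.0
```

move_arm:
  plan:
    - {"x": 0,"y": 0,"z": 0,"yaw": 0,"fingers": 1}
    - {"x": 0,"y": 0,"z": 0,"yaw": 0,"fingers": 1}
    - {"x": 0,"y": 0,"z": 0,"yaw": 0,"fingers": 1}

```text
time: 8.75
eef_pos: [0.4307, 0.3283, 0.2362]
tcp_rot: [0.081, 0.997, -0.001, -0.002]
contact_force: [0.3, 0.3, -0.6]
opening: 0.002
finger_force: 0.0
```

```bash
python3 - <<'E'
from h import *
im=ctrl.read_camera("side")
m=cv2.bitwise_or(mask(im,(0,180,90),(4,255,255)),mask(im,(175,180,90),(180,255,255)))
print(blobs(m,60)[-1], ctrl.get_state()["eef_pos"])
E
```

```text
(210, array([158.4, 142.1]), [[144.0, 138.0], [173.0, 138.0], [173.0, 146.0], [144.0, 146.0]]) [0.43083587 0.32839945 0.23650068]
```

move_arm:
  plan:
    - {"x": 0,"y": 0,"z": 0.04,"yaw": 0,"fingers": 1}
    - {"x": 0.004,"y": 0,"z": 0.08,"yaw": 0,"fingers": 1}
    - {"x": 0.009,"y": 0,"z": 0.115,"yaw": 0,"fingers": 1}
    - {"x": 0.015,"y": 0,"z": 0.145,"yaw": 0,"fingers": 1}
    - {"x": 0.015,"y": 0,"z": 0.16,"yaw": 0,"fingers": 1}

```text
time: 9.3
eef_pos: [0.419, 0.332, 0.086]
tcp_rot: [0.081, 0.997, -0.002, -0.0]
contact_force: [-30.8, -18.3, 93.2]
opening: 0.001
finger_force: 48.1
```

move_arm:
  plan:
    - {"x": 0,"y": 0,"z": 0,"yaw": 0,"fingers": 1}
    - {"x": 0,"y": 0,"z": 0,"yaw": 0,"fingers": 1}
    - {"x": 0,"y": 0,"z": 0,"yaw": 0,"fingers": 1}

```text
time: 9.6
eef_pos: [0.4186, 0.3319, 0.088]
tcp_rot: [0.081, 0.997, -0.001, -0.0]
contact_force: [-17.3, -10.8, 45.8]
opening: -0.002
finger_force: 24.1
```

move_arm:
  plan:
    - {"x": -0.006,"y": 0,"z": -0.04,"yaw": 0,"fingers": 1}
    - {"x": -0.012,"y": 0,"z": -0.08,"yaw": 0,"fingers": 1}
    - {"x": -0.015,"y": 0,"z": -0.12,"yaw": 0,"fingers": 1}
    - {"x": -0.015,"y": 0,"z": -0.15,"yaw": 0,"fingers": 1}
    - {"x": -0.015,"y": 0,"z": -0.16,"yaw": 0,"fingers": 1}

```text
time: 10.1
eef_pos: [0.4333, 0.3296, 0.2424]
tcp_rot: [0.081, 0.997, 0.001, 0.002]
contact_force: [-0.4, -0.3, 0.3]
opening: -0.0
finger_force: 0.0
```

move_arm:
  plan:
    - {"x": 0,"y": 0,"z": 0,"yaw": 0,"fingers": 1}
    - {"x": 0,"y": 0,"z": 0,"yaw": 0,"fingers": 1}
    - {"x": 0,"y": 0,"z": 0,"yaw": 0,"fingers": 1}
    - {"x": 0,"y": 0,"z": 0,"yaw": 0,"fingers": 1}

```text
time: 10.5
eef_pos: [0.4311, 0.3285, 0.2369]
tcp_rot: [0.081, 0.997, -0.001, -0.002]
contact_force: [-0.0, 0.7, -0.1]
opening: -0.001
finger_force: 0.0
```

move_arm:
  plan:
    - {"x": 0,"y": 0,"z": 0.04,"yaw": 0,"fingers": 1}
    - {"x": 0.004,"y": 0,"z": 0.08,"yaw": 0,"fingers": 1}
    - {"x": 0.009,"y": 0,"z": 0.115,"yaw": 0,"fingers": 1}
    - {"x": 0.015,"y": 0,"z": 0.145,"yaw": 0,"fingers": 1}
    - {"x": 0.015,"y": 0,"z": 0.16,"yaw": 0,"fingers": 1}

```text
time: 11.0
eef_pos: [0.4192, 0.3321, 0.0861]
tcp_rot: [0.081, 0.997, -0.001, -0.0]
contact_force: [-30.0, -19.4, 91.7]
opening: -0.001
finger_force: 47.5
```

move_arm:
  plan:
    - {"x": 0,"y": 0,"z": 0,"yaw": 0,"fingers": 1}
    - {"x": 0,"y": 0,"z": 0,"yaw": 0,"fingers": 1}
    - {"x": 0,"y": 0,"z": 0,"yaw": 0,"fingers": 1}

```text
time: 11.3
eef_pos: [0.4188, 0.332, 0.0881]
tcp_rot: [0.081, 0.997, -0.001, -0.0]
contact_force: [-17.1, -10.5, 44.2]
opening: 0.001
finger_force: 23.4
```

move_arm:
  plan:
    - {"x": -0.006,"y": 0,"z": -0.04,"yaw": 0,"fingers": 1}
    - {"x": -0.012,"y": 0,"z": -0.08,"yaw": 0,"fingers": 1}
    - {"x": -0.015,"y": 0,"z": -0.12,"yaw": 0,"fingers": 1}
    - {"x": -0.015,"y": 0,"z": -0.15,"yaw": 0,"fingers": 1}
    - {"x": -0.015,"y": 0,"z": -0.19,"yaw": 0,"fingers": 1}

```text
time: 11.8
eef_pos: [0.4311, 0.3284, 0.2686]
tcp_rot: [0.081, 0.997, -0.001, -0.002]
contact_force: [1.1, 0.5, 0.2]
opening: -0.001
finger_force: 0.0
```

move_arm:
  plan:
    - {"x": 0,"y": 0,"z": 0,"yaw": 0,"fingers": 1}
    - {"x": 0,"y": 0,"z": 0,"yaw": 0,"fingers": 1}
    - {"x": 0,"y": 0,"z": 0,"yaw": 0,"fingers": 1}

```text
time: 12.1
eef_pos: [0.4312, 0.3285, 0.2672]
tcp_rot: [0.081, 0.997, -0.001, -0.002]
contact_force: [0.0, -0.2, -0.1]
opening: 0.003
finger_force: 0.0
```

```bash
python3 - <<'E'
from h import *
im=ctrl.read_camera("side")
m=cv2.bitwise_or(mask(im,(0,180,90),(4,255,255)),mask(im,(175,180,90),(180,255,255)))
print(blobs(m,60)[-1], ctrl.get_state()["eef_pos"])
S=cam("scene");D=cam("side"); a=ctrl.read_camera("scene")
A=[b for b in blobs(mask(a,(5,150,90),(16,255,255)),60) if 250<b[1][0]<300 and 180<b[1][1]<260]
B=[b for b in blobs(mask(im,(5,150,90),(16,255,255)),40) if 250<b[1][0]<330 and 180<b[1][1]<260]
for b in A: print(b[0],b[1],onz(S,[b[1]],.14))
for b in B: print(b[0],b[1],onz(D,[b[1]],.14))
for n,C,i in(("scene",S,a),("side",D,im)):
    c=max(cv2.findContours(mask(i,(22,120,100),(34,255,255)),0,2)[0],key=cv2.contourArea); q=cv2.approxPolyDP(cv2.convexHull(c),4,True)[:,0]
    print(n,onz(C,q,.018).round(3).tolist())
E
```

```text
(211, array([158.3, 142.1]), [[144.0, 138.0], [173.0, 138.0], [173.0, 146.0], [144.0, 146.0]]) [0.43104689 0.32848847 0.26685544]
221 [284.3 224.6] [[ 0.55503536 -0.02446069  0.14      ]]
210 [254.6 237.8] [[ 0.5445711  -0.09318308  0.14      ]]
166 [268.5 226.3] [[ 0.53886744 -0.05413249  0.14      ]]
157 [291.5 208. ] [[ 0.54091724 -0.05261473  0.14      ]]
144 [281.4 203.9] [[ 0.53287593 -0.02517398  0.14      ]]
113 [297.7 222.1] [[ 0.51884518 -0.09362061  0.14      ]]
scene [[0.446, -0.211, 0.018], [0.692, -0.266, 0.018], [0.655, -0.425, 0.018], [0.409, -0.374, 0.018]]
side [[0.688, -0.266, 0.018], [0.649, -0.426, 0.018], [0.407, -0.373, 0.018], [0.444, -0.21, 0.018]]
```

move_arm:
  plan:
    - {"x": -0.02,"y": -0.04,"z": 0,"yaw": 0,"fingers": 0.6}
    - {"x": -0.04,"y": -0.08,"z": 0,"yaw": 0,"fingers": 0.5}
    - {"x": -0.06,"y": -0.12,"z": 0,"yaw": 0,"fingers": 0.5}
    - {"x": -0.08,"y": -0.16,"z": 0,"yaw": 0,"fingers": 0.5}
    - {"x": -0.09,"y": -0.2,"z": 0,"yaw": 0,"fingers": 0.5}

```text
time: 12.7
eef_pos: [0.4885, 0.1151, 0.2678]
tcp_rot: [0.081, 0.997, -0.0, -0.001]
contact_force: [1.2, -0.1, 0.2]
opening: 0.503
finger_force: 0.0
```

move_arm:
  plan:
    - {"x": -0.02,"y": -0.04,"z": 0,"yaw": 0,"fingers": 0.5}
    - {"x": -0.04,"y": -0.08,"z": 0,"yaw": 0,"fingers": 0.5}
    - {"x": -0.06,"y": -0.12,"z": 0,"yaw": 0,"fingers": 0.5}
    - {"x": -0.079,"y": -0.159,"z": 0,"yaw": 0,"fingers": 0.5}
    - {"x": -0.079,"y": -0.159,"z": 0,"yaw": 0,"fingers": 0.5}

```text
time: 13.2
eef_pos: [0.5409, -0.057, 0.2675]
tcp_rot: [0.084, 0.996, -0.0, -0.001]
contact_force: [-0.1, 0.2, 0.5]
opening: 0.506
finger_force: 0.0
```

move_arm:
  plan:
    - {"x": 0,"y": 0,"z": 0.04,"yaw": 0,"fingers": 0.5}
    - {"x": 0,"y": 0,"z": 0.08,"yaw": 0,"fingers": 0.5}
    - {"x": 0,"y": 0,"z": 0.115,"yaw": 0,"fingers": 0.5}
    - {"x": 0,"y": 0,"z": 0.134,"yaw": 0,"fingers": 0.5}
    - {"x": 0,"y": 0,"z": 0.134,"yaw": 0,"fingers": 0.5}

```text
time: 13.7
eef_pos: [0.537, -0.0509, 0.1302]
tcp_rot: [0.081, 0.997, 0.001, -0.005]
contact_force: [-1.3, 0.0, 0.1]
opening: 0.498
finger_force: 0.0
```

move_arm:
  plan:
    - {"x": 0,"y": 0,"z": 0,"yaw": 0,"fingers": 1}
    - {"x": 0,"y": 0,"z": 0,"yaw": 0,"fingers": 1}
    - {"x": 0,"y": 0,"z": 0,"yaw": 0,"fingers": 1}
    - {"x": 0,"y": 0,"z": 0,"yaw": 0,"fingers": 1}
    - {"x": 0,"y": 0,"z": 0,"yaw": 0,"fingers": 1}

```text
time: 14.2
eef_pos: [0.5415, -0.0528, 0.1371]
tcp_rot: [0.081, 0.997, -0.0, 0.001]
contact_force: [-1.0, 1.1, 5.1]
opening: 0.151
finger_force: 43.8
```

move_arm:
  plan:
    - {"x": 0,"y": 0.015,"z": 0,"yaw": 0,"fingers": 1}
    - {"x": 0,"y": 0.035,"z": 0,"yaw": 0,"fingers": 1}
    - {"x": 0,"y": 0.055,"z": 0,"yaw": 0,"fingers": 1}
    - {"x": 0,"y": 0.075,"z": 0,"yaw": 0,"fingers": 1}
    - {"x": 0,"y": 0.09,"z": 0,"yaw": 0,"fingers": 1}

```text
time: 14.7
eef_pos: [0.5554, 0.0366, 0.1371]
tcp_rot: [0.081, 0.997, -0.001, 0.0]
contact_force: [-3.1, -1.7, 5.2]
opening: 0.154
finger_force: 44.1
```

move_arm:
  plan:
    - {"x": 0,"y": 0.002,"z": 0,"yaw": 0,"fingers": 1}
    - {"x": 0,"y": 0.004,"z": 0,"yaw": 0,"fingers": 1}
    - {"x": 0,"y": 0.006,"z": 0,"yaw": 0,"fingers": 1}
    - {"x": 0,"y": 0.008,"z": 0,"yaw": 0,"fingers": 1}
    - {"x": 0,"y": 0.009,"z": 0,"yaw": 0,"fingers": 1}

```text
time: 15.2
eef_pos: [0.5559, 0.0399, 0.1371]
tcp_rot: [0.08, 0.997, -0.006, -0.001]
contact_force: [-8.6, -18.1, 8.1]
opening: 0.153
finger_force: 44.4
```

move_arm:
  plan:
    - {"x": 0,"y": -0.004,"z": 0,"yaw": 0,"fingers": 0.6}
    - {"x": 0,"y": -0.004,"z": 0,"yaw": 0,"fingers": 0.5}
    - {"x": 0,"y": -0.004,"z": -0.04,"yaw": 0,"fingers": 0.5}
    - {"x": 0,"y": -0.02,"z": -0.08,"yaw": 0.1,"fingers": 0.5}
    - {"x": 0,"y": -0.05,"z": -0.12,"yaw": 0.2,"fingers": 0.5}

```text
time: 15.7
eef_pos: [0.5483, -0.003, 0.2562]
tcp_rot: [0.181, 0.983, 0.001, -0.0]
contact_force: [0.8, -0.7, -0.1]
opening: 0.501
finger_force: 0.0
```

move_arm:
  plan:
    - {"x": -0.002,"y": -0.02,"z": 0,"yaw": 0.14,"fingers": 0.6}
    - {"x": -0.005,"y": -0.03,"z": 0,"yaw": 0.28,"fingers": 0.7}
    - {"x": -0.009,"y": -0.044,"z": 0,"yaw": 0.42,"fingers": 0.7}
    - {"x": -0.009,"y": -0.044,"z": 0,"yaw": 0.56,"fingers": 0.7}
    - {"x": -0.009,"y": -0.044,"z": 0,"yaw": 0.7,"fingers": 0.7}

```text
time: 16.2
eef_pos: [0.5414, -0.0486, 0.2551]
tcp_rot: [0.51, 0.86, 0.0, -0.0]
contact_force: [0.1, 0.4, 0.3]
opening: 0.301
finger_force: 0.0
```

move_arm:
  plan:
    - {"x": 0,"y": 0,"z": 0,"yaw": 0.14,"fingers": 0.7}
    - {"x": 0,"y": 0,"z": 0,"yaw": 0.28,"fingers": 0.7}
    - {"x": 0,"y": 0,"z": 0,"yaw": 0.42,"fingers": 0.7}
    - {"x": 0,"y": 0,"z": 0,"yaw": 0.56,"fingers": 0.7}
    - {"x": 0,"y": 0,"z": 0,"yaw": 0.671,"fingers": 0.7}

```text
time: 16.7
eef_pos: [0.5414, -0.0481, 0.255]
tcp_rot: [0.764, 0.645, 0.0, -0.0]
contact_force: [0.1, -0.5, 0.2]
opening: 0.297
finger_force: 0.0
```

```bash
python3 - <<'E'
from h import *
s=ctrl.get_state(); print(s["eef_pos"],s["tcp_rot"]);im=ctrl.read_camera("wrist"); 
cv2.imwrite("pics/w1f.png",im[:,:,::-1])
a=ctrl.read_camera("scene"); cv2.imwrite("pics/s1.png",a[:,:,::-1])
b=ctrl.read_camera("side"); cv2.imwrite("pics/d1.png",b[:,:,::-1])
r=lambda i:cv2.resize(i,(400,300))
cv2.imwrite("pics/m1.png",np.vstack([np.hstack([r(im),r(a[170:310,200:387])]),np.hstack([r(b[150:275,220:387]),r(b)])])[:,:,::-1])
E
```

```text
[ 0.54140464 -0.0480548   0.25502646] [ 7.63976823e-01  6.45243572e-01  2.85764180e-04 -2.52847744e-04]
```

View pics/m1.png

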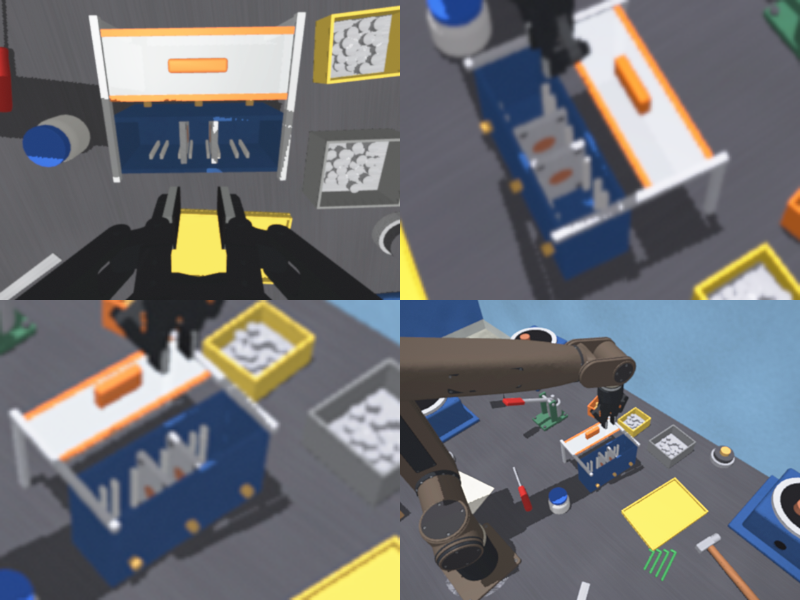

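```bash
python3 - <<'E'
from h import *
im=load("pics/w1f.png"); C=cam("wrist")
th=-.162;u=np.array([np.cos(th),np.sin(th),0]);v=np.array([-u[1],u[0],0]);O=np.array([.541,-.0535,0])
c=cv2.resize(im[130:260,140:430],None,fx=2.7,fy=2.7,interpolation=2)
for x in(-.063,-.021,.021,.063):
    q=proj(C,[O+u*x+v*y+[0,0,.108] for y in(-.029,.029)]); print(x,q.round(1).tolist())
    for p in q: cv2.circle(c,tuple(((p-[140,130])*2.7).astype(int)),3,(255,0,255),-1)
cv2.imwrite("pics/m2.png",c[:,:,::-1])
E
```

```text
-0.063 [[213.1, 230.0], [209.0, 171.0]]
-0.021 [[256.5, 230.0], [255.2, 171.0]]
0.021 [[299.9, 230.1], [301.4, 171.1]]
0.063 [[343.3, 230.2], [347.6, 171.2]]
```

View pics/m2.png

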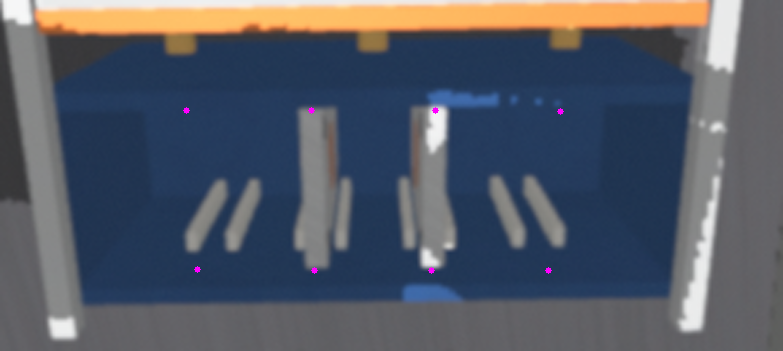

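move_arm:
  plan:
    - {"x": -0.0055,"y": 0.0215,"z": 0.04,"yaw": 0,"fingers": 0.7}
    - {"x": -0.0055,"y": 0.0215,"z": 0.08,"yaw": 0,"fingers": 0.7}
    - {"x": -0.0055,"y": 0.0215,"z": 0.115,"yaw": 0,"fingers": 0.7}
    - {"x": -0.0055,"y": 0.0215,"z": 0.14,"yaw": 0,"fingers": 0.7}
    - {"x": -0.0055,"y": 0.0215,"z": 0.14,"yaw": 0,"fingers": 0.7}

```text
time: 17.35
eef_pos: [0.5584, -0.0565, 0.1105]
tcp_rot: [0.762, 0.648, -0.003, -0.004]
contact_force: [-0.5, -0.4, 0.0]
opening: 0.301
finger_force: 0.0
```

move_arm:
  plan:
    - {"x": 0,"y": 0,"z": 0.01,"yaw": 0,"fingers": 0.7}
    - {"x": 0,"y": 0,"z": 0.02,"yaw": 0,"fingers": 0.7}
    - {"x": 0,"y": 0,"z": 0.03,"yaw": 0,"fingers": 0.7}
    - {"x": 0,"y": 0,"z": 0.037,"yaw": 0,"fingers": 0.7}
    - {"x": 0,"y": 0,"z": 0.037,"yaw": 0,"fingers": 0.7}

```text
time: 17.85
eef_pos: [0.5609, -0.0574, 0.0772]
tcp_rot: [0.762, 0.647, -0.001, -0.001]
contact_force: [-0.3, 0.5, -0.6]
opening: 0.302
finger_force: 0.0
```

move_arm:
  plan:
    - {"x": 0,"y": 0,"z": 0,"yaw": 0,"fingers": 1}
    - {"x": 0,"y": 0,"z": 0,"yaw": 0,"fingers": 1}
    - {"x": 0,"y": 0,"z": 0,"yaw": 0,"fingers": 1}
    - {"x": 0,"y": 0,"z": 0,"yaw": 0,"fingers": 1}
    - {"x": 0,"y": 0,"z": 0,"yaw": 0,"fingers": 1}
  force: 60

```text
time: 18.35
eef_pos: [0.5619, -0.0577, 0.0787]
tcp_rot: [0.762, 0.647, 0.0, 0.0]
contact_force: [-1.6, 0.0, 0.5]
opening: 0.078
finger_force: 59.6
```

move_arm:
  plan:
    - {"x": 0,"y": 0,"z": -0.02,"yaw": 0,"fingers": 1}
    - {"x": 0,"y": 0,"z": -0.05,"yaw": 0,"fingers": 1}
    - {"x": 0,"y": 0,"z": -0.085,"yaw": 0,"fingers": 1}
    - {"x": 0,"y": 0,"z": -0.12,"yaw": 0,"fingers": 1}
    - {"x": 0,"y": 0,"z": -0.15,"yaw": 0,"fingers": 1}

```text
time: 18.85
eef_pos: [0.5617, -0.0576, 0.2301]
tcp_rot: [0.762, 0.647, 0.0, 0.0]
contact_force: [0.6, -0.5, -1.1]
opening: 0.086
finger_force: 59.5
```

```bash
python3 - <<'E'
from h import *
s=ctrl.get_state(); print(s["eef_pos"],s["tcp_rot"],s["opening"],s["finger_force"]);im=ctrl.read_camera("wrist")
a=ctrl.read_camera("scene");b=ctrl.read_camera("side")
for n,C,i in(("scene",cam("scene"),a),("side",cam("side"),b)):
    c=max(cv2.findContours(mask(i,(22,120,100),(34,255,255)),0,2)[0],key=cv2.contourArea); q=cv2.approxPolyDP(cv2.convexHull(c),4,True)[:,0]
    print(n,onz(C,q,.018).round(3).tolist())
cv2.imwrite("pics/m3.png",np.hstack([cv2.resize(im,(400,300)),cv2.resize(b[100:300,200:440],(400,300))])[:,:,::-1])
E
```

```text
[ 0.5616631  -0.05756468  0.23010868] [7.62318098e-01 6.47202372e-01 2.56517510e-04 3.75844611e-04] 0.08636017693959966 59.53295409679413
scene [[0.446, -0.211, 0.018], [0.692, -0.266, 0.018], [0.655, -0.425, 0.018], [0.409, -0.374, 0.018]]
side [[0.688, -0.266, 0.018], [0.649, -0.426, 0.018], [0.407, -0.373, 0.018], [0.444, -0.21, 0.018]]
```

View pics/m3.png

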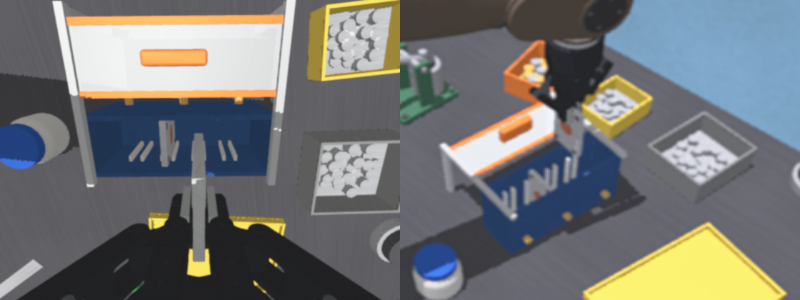

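move_arm:
  plan:
    - {"x": -0.035,"y": 0.02,"z": 0,"yaw": 0.01,"fingers": 1}
    - {"x": -0.07,"y": 0.045,"z": 0,"yaw": 0.02,"fingers": 1}
    - {"x": -0.105,"y": 0.07,"z": 0,"yaw": 0.03,"fingers": 1}
    - {"x": -0.14,"y": 0.09,"z": 0,"yaw": 0.04,"fingers": 1}
    - {"x": -0.175,"y": 0.11,"z": 0,"yaw": 0.054,"fingers": 1}

```text
time: 19.5
eef_pos: [0.6411, -0.249, 0.2246]
tcp_rot: [0.78, 0.626, -0.001, -0.002]
contact_force: [-0.1, -1.0, -1.1]
opening: 0.084
finger_force: 59.6
```

move_arm:
  plan:
    - {"x": -0.03,"y": 0.015,"z": 0,"yaw": 0,"fingers": 1}
    - {"x": -0.054,"y": 0.029,"z": 0,"yaw": 0,"fingers": 1}
    - {"x": -0.054,"y": 0.029,"z": 0,"yaw": 0,"fingers": 1}
    - {"x": -0.054,"y": 0.029,"z": 0.03,"yaw": 0,"fingers": 1}
    - {"x": -0.054,"y": 0.029,"z": 0.06,"yaw": 0,"fingers": 1}

```text
time: 20.0
eef_pos: [0.6582, -0.3065, 0.1665]
tcp_rot: [0.78, 0.626, 0.0, -0.0]
contact_force: [0.7, -0.9, -2.5]
opening: 0.086
finger_force: 59.6
```

```bash
cat > tray.py <<'E'
from h import *
s=ctrl.get_state(); a=ctrl.read_camera("scene");b=ctrl.read_camera("side")
print(s["time"],s["eef_pos"].round(4),s["tcp_rot"].round(3),s["opening"],s["finger_force"])
for n,C,i in(("scene",cam("scene"),a),("side",cam("side"),b)):
    c=max(cv2.findContours(mask(i,(22,120,100),(34,255,255)),0,2)[0],key=cv2.contourArea); q=cv2.approxPolyDP(cv2.convexHull(c),4,True)[:,0]
    print(n,onz(C,q,.018).round(3).tolist())
E
python3 tray.py
```

```text
20.0 [ 0.6582 -0.3065  0.1665] [ 0.78   0.626  0.    -0.   ] 0.08638069631035922 59.64919924736023
scene [[0.505, -0.223, 0.018], [0.691, -0.263, 0.018], [0.655, -0.425, 0.018], [0.489, -0.392, 0.018]]
side [[0.686, -0.264, 0.018], [0.649, -0.426, 0.018], [0.407, -0.373, 0.018], [0.446, -0.208, 0.018]]
```

move_arm:
  plan:
    - {"x": 0,"y": 0.003,"z": 0.03,"yaw": 0,"fingers": 1}
    - {"x": 0,"y": 0.003,"z": 0.055,"yaw": 0,"fingers": 1}
    - {"x": 0,"y": 0.003,"z": 0.075,"yaw": 0,"fingers": 1}
    - {"x": 0,"y": 0.003,"z": 0.083,"yaw": 0,"fingers": 1}
    - {"x": 0,"y": 0.003,"z": 0.087,"yaw": 0,"fingers": 1}

```text
time: 20.6
eef_pos: [0.661, -0.307, 0.0805]
tcp_rot: [0.779, 0.627, -0.0, -0.001]
contact_force: [0.0, 0.8, -1.0]
opening: 0.084
finger_force: 59.5
```

move_arm:
  plan:
    - {"x": 0,"y": 0,"z": 0.001,"yaw": 0,"fingers": 1}
    - {"x": 0,"y": 0,"z": 0.002,"yaw": 0,"fingers": 1}
    - {"x": 0,"y": 0,"z": 0.003,"yaw": 0,"fingers": 1}

```text
time: 20.9
eef_pos: [0.6622, -0.3082, 0.08]
tcp_rot: [0.78, 0.626, 0.0, 0.001]
contact_force: [0.5, 0.4, -0.6]
opening: 0.085
finger_force: 59.5
```

move_arm:
  plan:
    - {"x": 0,"y": 0,"z": 0.002,"yaw": 0,"fingers": 1}
    - {"x": 0,"y": 0,"z": 0.004,"yaw": 0,"fingers": 1}
    - {"x": 0,"y": 0,"z": 0.005,"yaw": 0,"fingers": 1}
    - {"x": 0,"y": 0,"z": 0.005,"yaw": 0,"fingers": 1}

```text
time: 21.3
eef_pos: [0.6612, -0.3076, 0.073]
tcp_rot: [0.78, 0.626, -0.0, -0.0]
contact_force: [0.2, -0.3, -1.8]
opening: 0.082
finger_force: 59.5
```

move_arm:
  plan:
    - {"x": 0,"y": 0,"z": 0.001,"yaw": 0,"fingers": 1}
    - {"x": 0,"y": 0,"z": 0.002,"yaw": 0,"fingers": 1}
    - {"x": 0,"y": 0,"z": 0.003,"yaw": 0,"fingers": 1}
    - {"x": 0,"y": 0,"z": 0.003,"yaw": 0,"fingers": 1}

```text
time: 21.7
eef_pos: [0.6618, -0.3079, 0.0717]
tcp_rot: [0.779, 0.626, 0.0, 0.0]
contact_force: [-2.6, 0.2, 4.6]
opening: 0.083
finger_force: 60.4
```

move_arm:
  plan:
    - {"x": 0,"y": 0,"z": -0.001,"yaw": 0,"fingers": 0.8}
    - {"x": 0,"y": 0,"z": -0.001,"yaw": 0,"fingers": 0.6}
    - {"x": 0,"y": 0,"z": -0.001,"yaw": 0,"fingers": 0.4}
    - {"x": 0,"y": 0,"z": -0.001,"yaw": 0,"fingers": 0.2}
    - {"x": 0,"y": 0,"z": -0.001,"yaw": 0,"fingers": 0}

```text
time: 22.2
eef_pos: [0.6613, -0.3077, 0.071]
tcp_rot: [0.78, 0.626, -0.0, -0.0]
contact_force: [0.5, 0.4, 0.4]
opening: 0.871
finger_force: 0.0
```

move_arm:
  plan:
    - {"x": 0,"y": -0.01,"z": 0,"yaw": 0,"fingers": 0}
    - {"x": 0,"y": -0.02,"z": 0,"yaw": 0,"fingers": 0}
    - {"x": 0,"y": -0.03,"z": 0,"yaw": 0,"fingers": 0}
    - {"x": 0,"y": -0.037,"z": 0,"yaw": 0,"fingers": 0}
    - {"x": 0,"y": -0.042,"z": 0,"yaw": 0,"fingers": 0}

```text
time: 22.7
eef_pos: [0.6194, -0.2985, 0.0714]
tcp_rot: [0.78, 0.626, -0.0, -0.0]
contact_force: [0.7, -0.0, -0.5]
opening: 1.001
finger_force: 0.0
```

move_arm:
  plan:
    - {"x": 0,"y": -0.004,"z": 0,"yaw": 0,"fingers": 0}
    - {"x": 0,"y": -0.008,"z": 0,"yaw": 0,"fingers": 0}
    - {"x": 0,"y": -0.012,"z": 0,"yaw": 0,"fingers": 0}
    - {"x": 0,"y": -0.016,"z": 0,"yaw": 0,"fingers": 0}
    - {"x": 0,"y": -0.018,"z": 0,"yaw": 0,"fingers": 0}

```text
time: 23.2
eef_pos: [0.6025, -0.2947, 0.0713]
tcp_rot: [0.78, 0.626, -0.0, -0.0]
contact_force: [-0.1, -0.1, -0.2]
opening: 0.994
finger_force: 0.0
```

```bash
python3 - <<'E'
from h import *
im=ctrl.read_camera("wrist");a=ctrl.read_camera("scene");b=ctrl.read_camera("side")
r=lambda i:cv2.resize(i,(400,300))
cv2.imwrite("pics/m4.png",np.vstack([np.hstack([r(im),r(b[210:370,280:500])]),np.hstack([r(a[220:400,90:330]),r(a)])])[:,:,::-1])
E
```

```text
(no output)
```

View pics/m4.png

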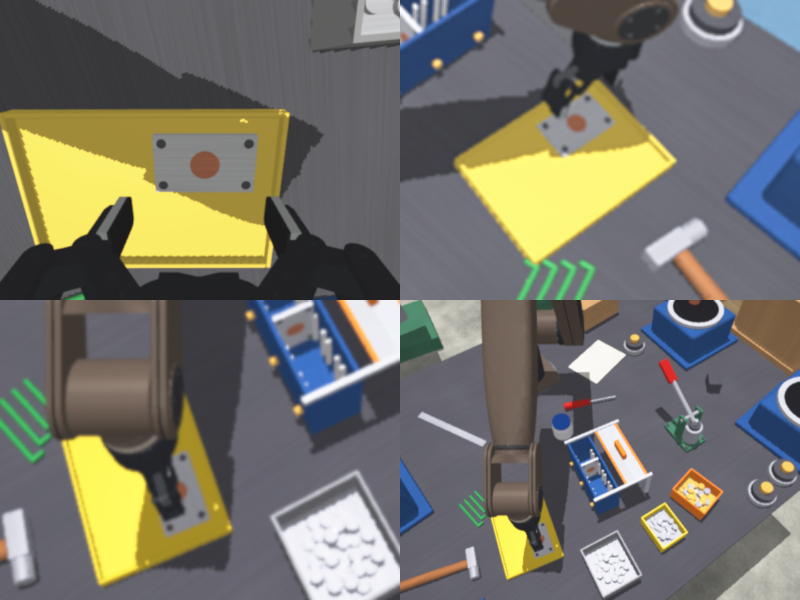

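move_arm:
  plan:
    - {"x": 0,"y": 0,"z": -0.045,"yaw": 0,"fingers": 0}
    - {"x": 0,"y": 0,"z": -0.09,"yaw": 0,"fingers": 0.3}
    - {"x": 0,"y": 0,"z": -0.13,"yaw": 0,"fingers": 0.6}
    - {"x": 0.03,"y": -0.02,"z": -0.155,"yaw": -0.02,"fingers": 0.7}
    - {"x": 0.07,"y": -0.045,"z": -0.165,"yaw": -0.054,"fingers": 0.7}

```text
time: 23.85
eef_pos: [0.5755, -0.2184, 0.241]
tcp_rot: [0.763, 0.647, 0.001, 0.004]
contact_force: [0.1, 0.3, 0.4]
opening: 0.328
finger_force: 0.0
```

move_arm:
  plan:
    - {"x": 0.04,"y": -0.022,"z": 0,"yaw": 0,"fingers": 0.7}
    - {"x": 0.08,"y": -0.044,"z": 0,"yaw": 0,"fingers": 0.7}
    - {"x": 0.12,"y": -0.066,"z": 0,"yaw": 0,"fingers": 0.7}
    - {"x": 0.15,"y": -0.082,"z": 0,"yaw": 0,"fingers": 0.7}
    - {"x": 0.15,"y": -0.082,"z": 0,"yaw": 0,"fingers": 0.7}

```text
time: 24.35
eef_pos: [0.5162, -0.0521, 0.2365]
tcp_rot: [0.761, 0.649, 0.0, -0.0]
contact_force: [0.9, -0.9, 0.1]
opening: 0.299
finger_force: 0.0
```

```bash
cat > pos.py <<'E'
import sys
from h import *
s=ctrl.get_state(); print(s["eef_pos"].round(4))
t=np.array([float(x) for x in sys.argv[1:4]]); ang=float(sys.argv[4])
Rm=R.from_quat(s["tcp_rot"]).as_matrix(); print("shift",(Rm.T@(t-s["eef_pos"])).round(4),"yaw",round(np.arctan2(Rm[1,1],Rm[0,1])-ang,4))
E
python3 pos.py .5203 -.0505 .0785 -.162
```

```text
[ 0.5162 -0.0521  0.2365]
shift [0.002  0.0038 0.158 ] yaw 0.0034
```

move_arm:
  plan:
    - {"x": 0.002,"y": 0.004,"z": 0.035,"yaw": 0.003,"fingers": 0.7}
    - {"x": 0.002,"y": 0.004,"z": 0.07,"yaw": 0.003,"fingers": 0.7}
    - {"x": 0.002,"y": 0.004,"z": 0.1,"yaw": 0.003,"fingers": 0.7}
    - {"x": 0.002,"y": 0.004,"z": 0.12,"yaw": 0.003,"fingers": 0.7}
    - {"x": 0.002,"y": 0.004,"z": 0.12,"yaw": 0.003,"fingers": 0.7}

```text
time: 24.85
eef_pos: [0.5196, -0.0542, 0.1128]
tcp_rot: [0.763, 0.646, -0.002, -0.003]
contact_force: [0.3, -0.6, 0.8]
opening: 0.301
finger_force: 0.0
```

move_arm:
  plan:
    - {"x": 0,"y": 0,"z": 0.01,"yaw": 0,"fingers": 0.7}
    - {"x": 0,"y": 0,"z": 0.02,"yaw": 0,"fingers": 0.7}
    - {"x": 0,"y": 0,"z": 0.03,"yaw": 0,"fingers": 0.7}
    - {"x": 0,"y": 0,"z": 0.038,"yaw": 0,"fingers": 0.7}
    - {"x": 0,"y": 0,"z": 0.038,"yaw": 0,"fingers": 0.7}

```text
time: 25.35
eef_pos: [0.5208, -0.0539, 0.077]
tcp_rot: [0.763, 0.646, -0.001, -0.001]
contact_force: [-0.3, 0.3, 0.2]
opening: 0.302
finger_force: 0.0
```

move_arm:
  plan:
    - {"x": 0,"y": 0,"z": 0,"yaw": 0,"fingers": 1}
    - {"x": 0,"y": 0,"z": 0,"yaw": 0,"fingers": 1}
    - {"x": 0,"y": 0,"z": 0,"yaw": 0,"fingers": 1}
    - {"x": 0,"y": 0,"z": 0,"yaw": 0,"fingers": 1}
    - {"x": 0,"y": 0,"z": 0,"yaw": 0,"fingers": 1}

```text
time: 25.85
eef_pos: [0.5211, -0.054, 0.0785]
tcp_rot: [0.763, 0.646, -0.0, -0.001]
contact_force: [-4.2, 0.5, 3.7]
opening: 0.08
finger_force: 59.0
```

move_arm:
  plan:
    - {"x": 0,"y": 0,"z": -0.02,"yaw": 0,"fingers": 1}
    - {"x": 0,"y": 0,"z": -0.05,"yaw": 0,"fingers": 1}
    - {"x": 0,"y": 0,"z": -0.085,"yaw": 0,"fingers": 1}
    - {"x": 0,"y": 0,"z": -0.12,"yaw": 0,"fingers": 1}
    - {"x": 0,"y": 0,"z": -0.15,"yaw": 0,"fingers": 1}

```text
time: 26.35
eef_pos: [0.5227, -0.0543, 0.2305]
tcp_rot: [0.763, 0.646, 0.001, 0.002]
contact_force: [0.0, -0.1, -1.5]
opening: 0.086
finger_force: 58.5
```

```bash
python3 tray.py; python3 pos.py .4338 -.3305 .23 -.217
```

```text
26.35 [ 0.5227 -0.0543  0.2305] [0.763 0.646 0.001 0.002] 0.08569976538559126 58.48777949810028
scene [[0.446, -0.211, 0.018], [0.692, -0.266, 0.018], [0.655, -0.425, 0.018], [0.409, -0.374, 0.018]]
side [[0.688, -0.266, 0.018], [0.649, -0.426, 0.018], [0.407, -0.373, 0.018], [0.444, -0.21, 0.018]]
[ 0.5253 -0.0551  0.2343]
shift [-0.2868 -0.0447  0.0041] yaw 0.0507
```

move_arm:
  plan:
    - {"x": -0.04,"y": -0.006,"z": 0,"yaw": 0.01,"fingers": 1}
    - {"x": -0.08,"y": -0.012,"z": 0,"yaw": 0.02,"fingers": 1}
    - {"x": -0.12,"y": -0.018,"z": 0,"yaw": 0.03,"fingers": 1}
    - {"x": -0.16,"y": -0.024,"z": 0,"yaw": 0.04,"fingers": 1}
    - {"x": -0.2,"y": -0.03,"z": 0,"yaw": 0.05,"fingers": 1}

```text
time: 26.95
eef_pos: [0.4582, -0.2477, 0.2266]
tcp_rot: [0.779, 0.627, 0.0, -0.0]
contact_force: [1.1, 0.2, -0.9]
opening: 0.086
finger_force: 58.6
```

move_arm:
  plan:
    - {"x": -0.035,"y": -0.007,"z": 0,"yaw": 0,"fingers": 1}
    - {"x": -0.07,"y": -0.012,"z": 0,"yaw": 0,"fingers": 1}
    - {"x": -0.086,"y": -0.014,"z": 0,"yaw": 0,"fingers": 1}
    - {"x": -0.086,"y": -0.014,"z": 0.03,"yaw": 0,"fingers": 1}
    - {"x": -0.086,"y": -0.014,"z": 0.06,"yaw": 0,"fingers": 1}

```text
time: 27.45
eef_pos: [0.4273, -0.3282, 0.1676]
tcp_rot: [0.78, 0.626, 0.0, 0.001]
contact_force: [0.5, -0.2, -1.3]
opening: 0.082
finger_force: 58.7
```

move_arm:
  plan:
    - {"x": 0,"y": 0,"z": 0,"yaw": 0,"fingers": 1}
    - {"x": 0,"y": 0,"z": 0,"yaw": 0,"fingers": 1}
    - {"x": 0,"y": 0,"z": 0,"yaw": 0,"fingers": 1}

```text
time: 27.75
eef_pos: [0.4279, -0.3279, 0.1699]
tcp_rot: [0.779, 0.627, 0.0, 0.001]
contact_force: [-0.2, 0.3, -1.1]
opening: 0.082
finger_force: 58.5
```

```bash
python3 tray.py; python3 pos.py .4338 -.3305 .0735 -.217
```

```text
27.75 [ 0.4279 -0.3279  0.1699] [0.779 0.627 0.    0.001] 0.08209995683358905 58.52217257022858
scene [[0.444, -0.209, 0.018], [0.692, -0.266, 0.018], [0.655, -0.425, 0.018], [0.409, -0.374, 0.018]]
side [[0.675, -0.32, 0.018], [0.643, -0.427, 0.018], [0.407, -0.373, 0.018], [0.448, -0.21, 0.018], [0.546, -0.23, 0.018]]
[ 0.428  -0.3281  0.1704]
shift [-0.0009  0.0059  0.0969] yaw 0.0015
```

move_arm:
  plan:
    - {"x": 0,"y": 0.007,"z": 0.02,"yaw": 0,"fingers": 1}
    - {"x": 0,"y": 0.007,"z": 0.045,"yaw": 0,"fingers": 1}
    - {"x": 0,"y": 0.007,"z": 0.07,"yaw": 0,"fingers": 1}
    - {"x": 0,"y": 0.007,"z": 0.085,"yaw": 0,"fingers": 1}
    - {"x": 0,"y": 0.007,"z": 0.091,"yaw": 0,"fingers": 1}

```text
time: 28.35
eef_pos: [0.4335, -0.3285, 0.0764]
tcp_rot: [0.779, 0.627, -0.0, -0.001]
contact_force: [-1.1, -0.2, -0.9]
opening: 0.081
finger_force: 58.7
```

move_arm:
  plan:
    - {"x": 0,"y": 0,"z": 0.002,"yaw": 0,"fingers": 1}
    - {"x": 0,"y": 0,"z": 0.004,"yaw": 0,"fingers": 1}
    - {"x": 0,"y": 0,"z": 0.005,"yaw": 0,"fingers": 1}
    - {"x": 0,"y": 0,"z": 0.005,"yaw": 0,"fingers": 1}

```text
time: 28.75
eef_pos: [0.4341, -0.3294, 0.0731]
tcp_rot: [0.779, 0.627, 0.0, 0.001]
contact_force: [-1.5, -0.3, -1.2]
opening: 0.082
finger_force: 58.7
```

move_arm:
  plan:
    - {"x": 0,"y": 0,"z": 0.001,"yaw": 0,"fingers": 1}
    - {"x": 0,"y": 0,"z": 0.002,"yaw": 0,"fingers": 1}
    - {"x": 0,"y": 0,"z": 0.003,"yaw": 0,"fingers": 1}
    - {"x": 0,"y": 0,"z": 0.003,"yaw": 0,"fingers": 1}

```text
time: 29.15
eef_pos: [0.4343, -0.3295, 0.0715]
tcp_rot: [0.779, 0.627, -0.0, 0.0]
contact_force: [-2.1, 2.1, 8.9]
opening: 0.084
finger_force: 60.1
```

move_arm:
  plan:
    - {"x": 0,"y": 0,"z": -0.002,"yaw": 0,"fingers": 0.8}
    - {"x": 0,"y": 0,"z": -0.002,"yaw": 0,"fingers": 0.6}
    - {"x": 0,"y": 0,"z": -0.002,"yaw": 0,"fingers": 0.4}
    - {"x": 0,"y": 0,"z": -0.002,"yaw": 0,"fingers": 0.2}
    - {"x": 0,"y": 0,"z": -0.002,"yaw": 0,"fingers": 0}

```text
time: 29.65
eef_pos: [0.4336, -0.3288, 0.071]
tcp_rot: [0.779, 0.627, -0.0, -0.0]
contact_force: [0.3, 0.4, 0.2]
opening: 0.867
finger_force: 0.0
```

move_arm:
  plan:
    - {"x": 0,"y": 0.01,"z": 0,"yaw": 0,"fingers": 0}
    - {"x": 0,"y": 0.02,"z": 0,"yaw": 0,"fingers": 0}
    - {"x": 0,"y": 0.03,"z": 0,"yaw": 0,"fingers": 0}
    - {"x": 0,"y": 0.037,"z": 0,"yaw": 0,"fingers": 0}
    - {"x": 0,"y": 0.042,"z": 0,"yaw": 0,"fingers": 0}

```text
time: 30.15
eef_pos: [0.4758, -0.3381, 0.0713]
tcp_rot: [0.779, 0.627, 0.0, 0.0]
contact_force: [-0.0, 0.0, 0.4]
opening: 0.997
finger_force: 0.0
```

move_arm:
  plan:
    - {"x": 0,"y": 0.004,"z": 0,"yaw": 0,"fingers": 0}
    - {"x": 0,"y": 0.008,"z": 0,"yaw": 0,"fingers": 0}
    - {"x": 0,"y": 0.012,"z": 0,"yaw": 0,"fingers": 0}
    - {"x": 0,"y": 0.016,"z": 0,"yaw": 0,"fingers": 0}
    - {"x": 0,"y": 0.018,"z": 0,"yaw": 0,"fingers": 0}

```text
time: 30.65
eef_pos: [0.4927, -0.3419, 0.0714]
tcp_rot: [0.779, 0.627, 0.0, 0.0]
contact_force: [-0.2, 0.9, -1.0]
opening: 1.004
finger_force: 0.0
```

move_arm:
  plan:
    - {"x": 0,"y": 0,"z": -0.04,"yaw": 0,"fingers": 0}
    - {"x": 0,"y": 0,"z": -0.08,"yaw": 0,"fingers": 0}
    - {"x": 0,"y": 0,"z": -0.12,"yaw": 0,"fingers": 0}
    - {"x": 0,"y": 0,"z": -0.16,"yaw": 0,"fingers": 0}
    - {"x": 0,"y": 0,"z": -0.18,"yaw": 0,"fingers": 0}

```text
time: 31.15
eef_pos: [0.4935, -0.3428, 0.2564]
tcp_rot: [0.779, 0.627, 0.0, 0.003]
contact_force: [-0.7, -0.5, 0.2]
opening: 0.998
finger_force: 0.0
```

```bash
python3 - <<'E'
from h import *
im=ctrl.read_camera("wrist");a=ctrl.read_camera("scene");b=ctrl.read_camera("side")
r=lambda i:cv2.resize(i,(400,300))
cv2.imwrite("pics/m5.png",np.vstack([np.hstack([r(im),r(b[210:370,280:500])]),np.hstack([r(a[220:400,90:330]),r(a)])])[:,:,::-1])
E
python3 pos.py .556 .0395 .25 1.409
```

```text
[ 0.4929 -0.3423  0.2531]
shift [ 0.3864 -0.0202  0.0022] yaw -1.625
```

View pics/m5.png

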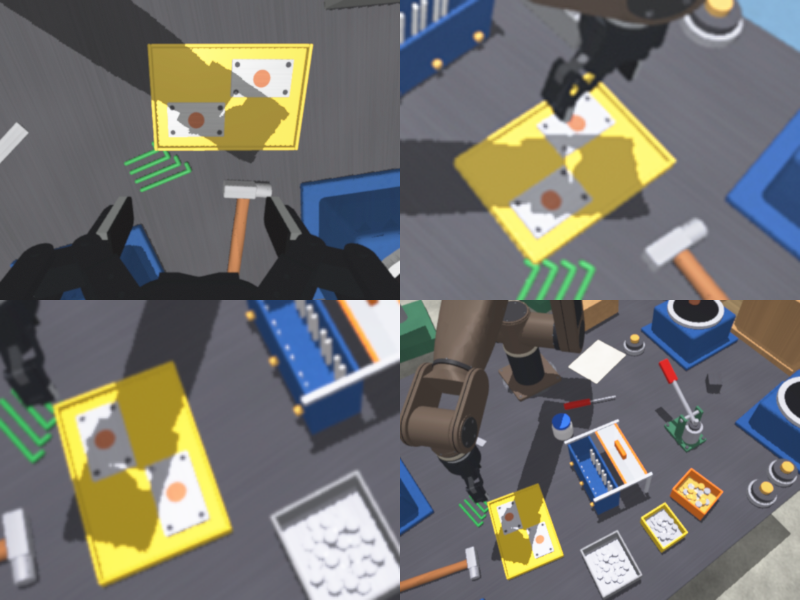

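move_arm:
  plan:
    - {"x": 0.04,"y": -0.002,"z": 0,"yaw": -0.01,"fingers": 0.4}
    - {"x": 0.085,"y": -0.004,"z": 0,"yaw": -0.02,"fingers": 0.7}
    - {"x": 0.13,"y": -0.007,"z": 0,"yaw": -0.03,"fingers": 1}
    - {"x": 0.175,"y": -0.01,"z": 0,"yaw": -0.04,"fingers": 1}
    - {"x": 0.22,"y": -0.012,"z": 0,"yaw": -0.055,"fingers": 1}

```text
time: 31.8
eef_pos: [0.5265, -0.1221, 0.2481]
tcp_rot: [0.762, 0.648, -0.001, -0.002]
contact_force: [0.7, -0.5, 1.1]
opening: 0.142
finger_force: 0.0
```

move_arm:
  plan:
    - {"x": 0.045,"y": 0,"z": 0,"yaw": 0,"fingers": 1}
    - {"x": 0.09,"y": 0,"z": 0,"yaw": 0,"fingers": 1}
    - {"x": 0.135,"y": 0,"z": 0,"yaw": 0,"fingers": 1}
    - {"x": 0.175,"y": 0,"z": 0,"yaw": 0,"fingers": 1}
    - {"x": 0.2,"y": 0,"z": 0,"yaw": 0,"fingers": 1}

```text
time: 32.3
eef_pos: [0.5584, 0.0759, 0.248]
tcp_rot: [0.761, 0.649, -0.002, -0.002]
contact_force: [0.4, -0.7, 0.1]
opening: 0.0
finger_force: 0.0
```

move_arm:
  plan:
    - {"x": 0,"y": 0,"z": 0,"yaw": 0,"fingers": 1}
    - {"x": 0,"y": 0,"z": 0,"yaw": 0,"fingers": 1}
    - {"x": 0,"y": 0,"z": 0,"yaw": 0,"fingers": 1}

```text
time: 32.6
eef_pos: [0.5592, 0.0721, 0.2498]
tcp_rot: [0.762, 0.648, -0.001, -0.001]
contact_force: [-0.5, 0.2, 0.8]
opening: 0.003
finger_force: 0.0
```

```bash
python3 pos.py .561 .071 .136 -.162
```

```text
[0.5592 0.0721 0.2498]
shift [-0.0007  0.0022  0.1138] yaw 0.0
```

move_arm:
  plan:
    - {"x": 0,"y": 0.002,"z": 0.035,"yaw": 0,"fingers": 1}
    - {"x": 0,"y": 0.002,"z": 0.07,"yaw": 0,"fingers": 1}
    - {"x": 0,"y": 0.002,"z": 0.095,"yaw": 0,"fingers": 1}
    - {"x": 0,"y": 0.002,"z": 0.11,"yaw": 0,"fingers": 1}
    - {"x": 0,"y": 0.002,"z": 0.11,"yaw": 0,"fingers": 1}

```text
time: 33.1
eef_pos: [0.5601, 0.0718, 0.1385]
tcp_rot: [0.762, 0.647, -0.002, -0.002]
contact_force: [-0.3, -0.3, -0.9]
opening: 0.002
finger_force: 0.0
```

move_arm:
  plan:
    - {"x": -0.015,"y": 0,"z": 0,"yaw": 0,"fingers": 1}
    - {"x": -0.035,"y": 0,"z": 0,"yaw": 0,"fingers": 1}
    - {"x": -0.055,"y": 0,"z": 0,"yaw": 0,"fingers": 1}
    - {"x": -0.075,"y": 0,"z": 0,"yaw": 0,"fingers": 1}
    - {"x": -0.095,"y": 0,"z": 0,"yaw": 0,"fingers": 1}

```text
time: 33.6
eef_pos: [0.5475, -0.0223, 0.1434]
tcp_rot: [0.762, 0.648, 0.002, 0.001]
contact_force: [0.2, 2.4, -2.0]
opening: -0.003
finger_force: 1.1
```

move_arm:
  plan:
    - {"x": -0.003,"y": 0,"z": 0,"yaw": 0,"fingers": 1}
    - {"x": -0.006,"y": 0,"z": 0,"yaw": 0,"fingers": 1}
    - {"x": -0.009,"y": 0,"z": 0,"yaw": 0,"fingers": 1}
    - {"x": -0.012,"y": 0,"z": 0,"yaw": 0,"fingers": 1}
    - {"x": -0.014,"y": 0,"z": 0,"yaw": 0,"fingers": 1}

```text
time: 34.1
eef_pos: [0.5447, -0.0345, 0.1417]
tcp_rot: [0.761, 0.648, 0.0, 0.0]
contact_force: [1.0, 0.4, 0.2]
opening: 0.001
finger_force: 0.8
```

move_arm:
  plan:
    - {"x": -0.002,"y": 0,"z": 0,"yaw": 0,"fingers": 1}
    - {"x": -0.004,"y": 0,"z": 0,"yaw": 0,"fingers": 1}
    - {"x": -0.005,"y": 0,"z": 0,"yaw": 0,"fingers": 1}
    - {"x": -0.006,"y": 0,"z": 0,"yaw": 0,"fingers": 1}
    - {"x": -0.006,"y": 0,"z": 0,"yaw": 0,"fingers": 1}

```text
time: 34.6
eef_pos: [0.5442, -0.0365, 0.1416]
tcp_rot: [0.762, 0.647, 0.004, -0.003]
contact_force: [3.8, 14.1, 2.4]
opening: 0.0
finger_force: 7.1
```

At its stop (14 N). Back off, raise, and check.

move_arm:
  plan:
    - {"x": 0.008,"y": 0,"z": 0,"yaw": 0,"fingers": 1}
    - {"x": 0.015,"y": 0,"z": -0.02,"yaw": 0,"fingers": 1}
    - {"x": 0.02,"y": 0,"z": -0.06,"yaw": 0,"fingers": 1}
    - {"x": 0.05,"y": 0,"z": -0.1,"yaw": 0,"fingers": 1}
    - {"x": 0.1,"y": 0,"z": -0.12,"yaw": 0,"fingers": 1}

```text
time: 35.1
eef_pos: [0.5603, 0.0532, 0.2641]
tcp_rot: [0.763, 0.647, 0.001, 0.003]
contact_force: [1.8, -0.1, 0.5]
opening: 0.001
finger_force: 0.0
```

```bash
python3 - <<'E'
from h import *
a=ctrl.read_camera("scene");b=ctrl.read_camera("side")
for bl in blobs(mask(a,(5,150,90),(16,255,255)),100)[:5]: print(bl[0],bl[1],onz(cam("scene"),[bl[1]],.14))
cv2.imwrite("pics/m6.png",np.hstack([cv2.resize(a[170:400,90:397],(400,300)),cv2.resize(b[150:370,220:513],(400,300))])[:,:,::-1])
E
```

```text
1451 [412.3 270.4] [[0.79005019 0.12442467 0.14      ]]
206 [284.2 224.2] [[ 0.55411882 -0.02407689  0.14      ]]
152 [252.  233.4] [[ 0.53269865 -0.09195322  0.14      ]]
107 [268.5 227.5] [[ 0.54126073 -0.05575336  0.14      ]]
```

View pics/m6.png

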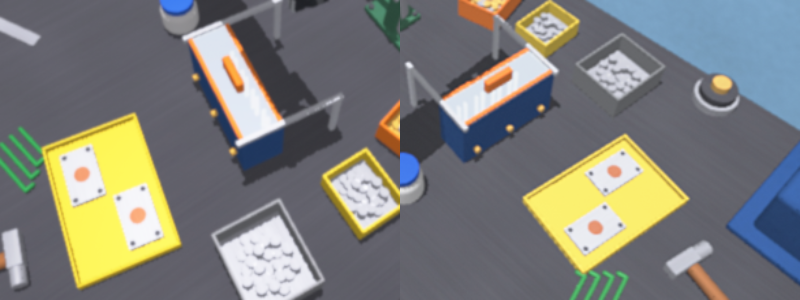

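The picture shows the guard shut over the empty box (fin at scene pixel 268, 227). Both plates lie flat and apart in the tray.

```bash
python3 -c "
from plant import ctrl
print(ctrl.sign_off())"
```

```text
the job is handed in; nothing more can be done
None
```

The job is done and handed in: guard shut, four full lever strokes, guard opened, the two plates present laid flat and apart in the tray, and the guard shut again.

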